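# Close the sample drawer and hold the inspection mirror on its marker

## Robot

A 6-joint arm with a two-finger parallel gripper is mounted at the origin on the work surface. World frame = base frame: x ahead of the robot, y to its left, z up, the work surface at z = 0. Lengths are in m, angles in rad, forces in N, time in s.
With the tool pointing down it reaches from about 0.3 to 0.75 m from the base axis. Payload 8.5 kg.
Tool frame: the origin (TCP) lies on the centre line of the jaws, within the pads' length; the fingertips stand 17 mm ahead of it and the grasp point (between the pads) lies 2 mm behind it; z points along the fingers, x is the direction in which the jaws open and shut, and the axes are right-handed (so a half turn about z gives the same grasp; the last joint's range is limited). The gripper opens to 88 mm and grips with 3 to 60 N. Pads are 18 mm wide; open, the fingers measure 123 mm over their backs; the gripper's body (75 mm by 187 mm) begins 45 mm behind the grasp point.
Start: joints at [1, 0.381, 1.297, -0, 1.464, -0.215], TCP at [0.192, 0.516, 0.256] pointing down, gripper open.
Joint ranges: [-3.11, 3.11], [-0.89, 2.33], [0.22, 2.48], [-1.42, 4.56], [0.17, 2.85], [-2.88, 2.88]. Speed limits (rad/s): [2.39, 2.39, 3.14, 3.14, 3.14, 3.14].

## Interface

Orientations are given as a 3x3 rotation matrix whose columns are the frame's x, y, z axes.
In Python, from plant import arm gives the robot as it stands. The module is installed in compiled form; this text tells all that it offers.
- The arm moves only by the tool servo_tool, never from a script. Its argument "increments" is one flat list of numbers, 4 for each row, row after row: the shift along the world's x, y, z in m, then the turn about the world's z in degrees. A call has 1 to 20 rows; each row is the pose to reach, as a shift and turn from the pose commanded when the call began; what a row does not reach only later rows make up. A row lasts 1/8 s, in which the tool goes at most 62.5 mm and 10.7 degrees, less where a joint would pass 70% of its speed; a pose out of reach is approached as far as the arm can. A call with a gripper value outside its range is refused whole. "hand" is the opening, from 0 (shut) to 1 (fully open), set as the call begins (left out, the last holds). The fingers move at their own pace and stop on an object; "grip_force" is the grip in N (left out, the last holds). Time passes only in rows, so rows that repeat a pose let the fingers close. It gives the time, the measured TCP pose, the force and the opening at its end, in the units of the state.
- arm.sense(): the state, without advancing time (a new reading comes with each control period).
- arm.snapshot(name): name is "side" or "top"; returns a dict with "image" (384x512x3 uint8, red, green, blue), "intrinsics" (3x3 intrinsics, pixels), "pose" (4x4, takes a point from camera to world coordinates). Camera axes: x right, y down, z forward; pixel columns grow to the right and rows downward; lengths in m; the calibration is good to about 2 mm. A picture is of the moment at which its call begins. There is no depth.
- arm.finish_job(): hands the job in, once; it reports no verdict.
The state is a dict: "t": time; "qpos": joint angles; "qd": joint speeds; "effort": joint torques, N m; "tcp_pos": TCP position; "ee_rot": TCP orientation; "ft_force": force on the tool from outside, world axes, zero at the start; "torque": the same for the moment, N m; "opening": finger opening in m.
Only numpy, scipy, OpenCV 4.12 (cv2) and the standard library are available. Lean on these libraries where they do the work, as an engineer would, in place of code of your own. Each camera call takes 0.05 s, during which the arm holds its last target. There are 200 camera calls.

## Task

Push the open sample drawer fully home until it clicks into its detent; then swing the sprung mirror by its red lever until the bench camera sees the orange marker ball of the closed drawer in the mirror, which is when the yellow sight pointer aims straight at the ball. The lever springs back if let go, so finish with the gripper still holding it steady at that angle. Leave the glassware, the tip box and the pens where they are.

Things in the scene. Friction and masses are not known exactly. Their poses are not given: they have to be found in the camera images.
- cab: White one-drawer cabinet, 200 deep (x) x 240 wide (y) x 75 mm high, fixed to the bench. Origin: centre of its underside; its -x axis points out of the front, the way the drawer opens. The grey drawer front is 15 mm thick, its outer face at x = -100 mm when closed, 234 mm wide, from 13 to 62 mm above the bench.
- cab_drawer0 (a joint): How far the drawer stands open, in m: 0 is fully home (hard stop), it starts 0.07 to 0.11 open. It slides along the cabinet's x axis with about 1 N of friction; a sprung roller detent resists with up to 6 N when it is 9 to 4 mm from home (and pushes it back out if let go there); past that it draws it home and keeps it there.
- cab_drawer0_handle (a point): Middle of the drawer's steel bar handle: a bar 120 mm long along the cabinet's y, 11 mm thick, 35 mm out from the drawer front and about 42 mm above the bench. Moves with the drawer.
- marker (a point): Centre of the orange marker ball (24 mm diameter), 100 mm above the bench on a thin post that stands on the drawer front's top edge, 90 mm from the drawer's middle towards the cabinet's +y end. Moves with the drawer.
- viewer: Mirror viewer, fixed: aluminium base plate 250 x 90 x 12 mm, grey camera at one end, mirror at the other. Origin: on the bench, on the mirror's vertical pivot axis; x axis points from the pivot to the camera, whose lens (123 mm away, 100 mm above the bench) looks back at the mirror. The camera reaches to 200 mm from the pivot, 126 mm above the bench.
- mirror: Turning mirror with lever: 60 x 50 mm glass in a blue 68 x 58 mm frame, centred 100 mm above the bench. Origin: on the bench on the pivot axis, which lies in the glass face; x axis = outward normal of the glass. At rest the normal is 10 degrees clockwise (from above) of the viewer's x axis; it turns only further clockwise, up to 1.1 rad; a spring (0.25 N m/rad, preloaded 0.3 rad) drives it back.
- lever_top (a point): Centre of the top end of the red lever post, 140 mm above the bench: a round upright post of 14 mm diameter, from 62 to 140 mm above the bench, 90 mm from the pivot axis, straight behind the glass (along the mirror's -x). Its flat arm, 66 mm above the bench at most, joins it to the pivot; nothing else is near it.
- sight_pointer: Flat yellow needle above the mirror, 90 mm long from the pivot axis, 137 mm above the bench, geared to turn twice as far as the mirror: it always points where the camera looks by way of the mirror (the mirror's normal halves the angle between it and the direction to the camera). Origin: on the bench on the pivot axis; x axis = the way the needle points.
- flask: Glass conical flask, 84 mm wide at the foot, 135 mm high, loose; origin at the centre of its foot. Leave alone.
- beaker: Glass beaker, 70 mm wide, 85 mm high, loose; origin at the centre of its foot. Leave alone.
- reagent_jar: Amber jar, 48 mm wide, 60 mm high, loose on top of the cabinet; origin at the centre of its foot. Leave alone.
- tip_box: Orange pipette-tip box with a paler lid, 89 x 124 x 72 mm, loose; origin at the centre of its underside. Leave alone.
- highlighter: Blue highlighter lying on the bench, 125 x 18 x 16 mm; origin at the centre of its underside. Leave alone.
- green_pen: Green marker pen lying on the bench, 120 x 14 x 12 mm; origin at the centre of its underside. Leave alone.

How it is judged:
On the way, in this order (a step that is already met when the one before it is completed fails the run):
1. the drawer is home in its detent (3 mm) (value of joint cab_drawer0 below 0.003 m), for 0.2 s.
2. the mirror, held by the gripper's fingers, shows the marker to the camera (y of marker in the frame of sight_pointer between -0.02 and 0.02 m and x of marker in the frame of sight_pointer above 0.05 m and value of joint cab_drawer0 below 0.003 m and contact force between the fingers and mirror above 0.5 N), for 0.5 s.
At the end, for the whole second after the job is handed in: The drawer is within 3 mm of home; the line along which the sight pointer aims passes within 20 mm of the middle of the marker ball, seen from above, on the needle's side; the mirror is still (under 0.06 rad/s) and the fingers still press on the mirror's lever with more than 0.5 N (all of step 2 and angular speed of mirror below 0.06 rad/s); the arm keeps its last pose, push and grip.
It fails at once if the flask, beaker or jar is shifted by more than 30 mm or tipped (distance of any of flask, beaker, reagent_jar from where it was at the start of the episode above 0.03 m or angle between any of flask, beaker, reagent_jar's own z axis and vertical above 0.4 rad).
It fails at once if the tip box or a pen is shifted by more than 30 mm (distance of any of tip_box, highlighter, green_pen from where it was at the start of the episode above 0.03 m).
It also fails if it takes over 48 s, if anything falls off the work surface, if the arm or the gripper's body presses on something with over 40 N, if the wrist force passes 120 N, or if a joint passes its speed limit or range.

## Working session

There is one attempt and no reset: what is moved stays moved. The work goes in short steps, Python scripts to look and compute and a tool call to move; the robot and the scene stay as the last step left them, time stands still between calls to the robot, and variables do not carry over. Pictures are saved under pics/ and viewed, about 8 in all and at most 12, crops included, and the job is handed in when it is done.

Besides the shell and the picture viewer there is one more tool, called after ">>>" as name(argument=value, ...), one argument or row to a line, values as JSON. servo_tool: Moves the arm, as the interface text tells. Its arguments: {"type":"object","properties":{"increments":{"type":"array","items":{"type":"number"}},"hand":{"type":"number"},"grip_force":{"type":"number"}},"required":["increments"]}

```bash
mkdir -p pics; cat > h.py <<'E'
import numpy as np, cv2
from plant import arm
def snap(n,f=None):
    s=arm.snapshot(n)
    if f: cv2.imwrite('pics/'+f,cv2.cvtColor(s['image'],cv2.COLOR_RGB2BGR))
    return s
def ray(s,u,v):
    d=np.linalg.inv(s['intrinsics'])@[u,v,1]; P=s['pose']
    return P[:3,3],P[:3,:3]@d
def onz(s,u,v,z):
    o,d=ray(s,u,v); return o+d*(z-o[2])/d[2]
def tri(s1,p1,s2,p2):
    o1,d1=ray(s1,*p1);o2,d2=ray(s2,*p2)
    t=np.linalg.lstsq(np.c_[d1,-d2],o2-o1,rcond=None)[0]
    a,b=o1+d1*t[0],o2+d2*t[1]; return (a+b)/2,np.linalg.norm(a-b)
E
python3 - <<'E'
from h import *
for n in('top','side'):
    s=snap(n,n+'0.png'); print(n,s['intrinsics'].round(1).tolist(),s['pose'].round(3).tolist())
    import pickle; pickle.dump(s,open(n+'0.pkl','wb'))
print(arm.sense())
E
```

```text
top [[346.9, 0.0, 255.0], [0.0, 346.9, 192.8], [0.0, 0.0, 1.0]] [[-0.023, -0.983, 0.181, 0.402], [-1.0, 0.02, -0.018, -0.01], [0.014, -0.181, -0.983, 1.014], [0.0, 0.0, 0.0, 1.0]]
side [[394.4, 0.0, 258.9], [0.0, 394.4, 197.7], [0.0, 0.0, 1.0]] [[0.888, -0.252, 0.385, 0.06], [-0.46, -0.515, 0.723, -0.945], [0.017, -0.819, -0.573, 0.835], [0.0, 0.0, 0.0, 1.0]]
{'t': 0.1, 'qpos': array([ 9.99724927e-01,  3.81128546e-01,  1.29813599e+00,  4.89077108e-05,
        1.46358031e+00, -2.15306235e-01]), 'qd': array([-0.00127685, -0.00019322, -0.00334314,  0.00096376, -0.00184221,
        0.00033046]), 'effort': array([ 2.41988688e-03, -4.38649893e+01, -2.24913615e+01,  7.13640195e-02,
        3.41869472e-02, -8.72794453e-05]), 'tcp_pos': array([0.19144515, 0.51537654, 0.25521605]), 'ee_rot': array([[ 3.48312217e-01,  9.37378304e-01, -7.17764788e-04],
       [ 9.37377794e-01, -3.48312814e-01, -1.02721554e-03],
       [-1.21289623e-03, -3.15025052e-04, -9.99999215e-01]]), 'ft_force': array([0.01615607, 0.76563265, 0.12553674]), 'torque': array([-0.00467646, -0.05354425, -0.02756968]), 'opening': 0.08820454159365156}
```

View pics/top0.png

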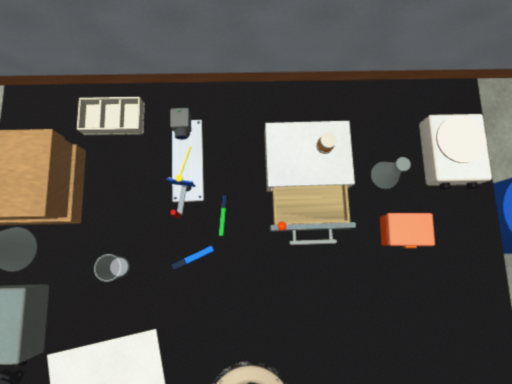

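View pics/side0.png

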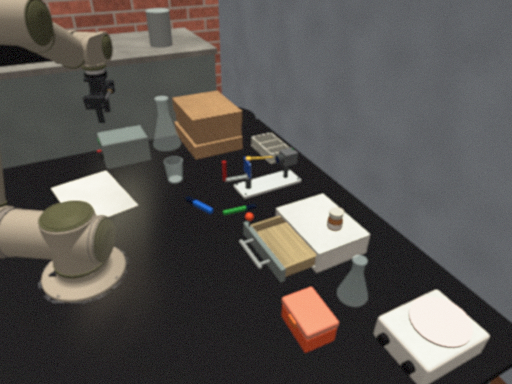

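Top view: ball at (282,226), handle from (292,243) to (335,241), lever top at (173,212), needle from (179,180) to (190,148), and jar, flask and tip box to the right. The side view shows the same layout.

```bash
python3 - <<'E'
from h import *
import pickle
T=pickle.load(open('top0.pkl','rb'));S=pickle.load(open('side0.pkl','rb'))
def blobs(s,lo,hi,box):
    h=cv2.cvtColor(s['image'],cv2.COLOR_RGB2HSV); m=cv2.inRange(h,lo,hi)
    k=np.zeros_like(m);x0,y0,x1,y1=box;k[y0:y1,x0:x1]=m[y0:y1,x0:x1]
    n,l,st,c=cv2.connectedComponentsWithStats(k)
    i=1+np.argmax(st[1:,4]); ys,xs=np.nonzero(l==i)
    return c[i],st[i],np.c_[xs,ys]
R=((0,130,90),(14,255,255))
bt=blobs(T,*R,(265,215,300,236));bs=blobs(S,*R,(235,205,265,228))
ball=tri(T,bt[0],S,bs[0]);print('ball',bt[:2],bs[:2],ball)
lt=blobs(T,(0,130,70),(12,255,255),(160,200,185,222));ls=blobs(S,(0,130,70),(12,255,255),(215,155,235,188))
print('lever',lt[:2],ls[:2]); print(onz(T,*lt[0],.14), onz(S,ls[0][0],ls[1][1]+1.5,.14))
Y=((22,120,90),(34,255,255))
yt=blobs(T,*Y,(165,135,205,200));print('needle',yt[:2])
p=yt[2];f=cv2.fitLine(p.astype(np.float32),cv2.DIST_L2,0,.01,.01).ravel();t=(p-f[2:])@f[:2]
e=[f[2:]+f[:2]*x for x in(t.min(),t.max())];print(e,[onz(T,*x,.137) for x in e])
# handle, drawer front top edge, cabinet corners rough
for n,u,v,z in [('h1',292,243,.0475),('h2',335,241,.0475),('f1',271,228.5,.062),('f2',354,225.5,.062),('c1',265,123,.075),('c2',350,121,.075),('c3',353,185,.075),('c4',267,190,.075),('cam',180,109,.126),('cam2',180,133,.126),('b1',174,122,.012),('b2',201,121,.012),('b3',203,199,.012),('b4',173,202,.012),('pivot',179,180,.137),('green',224,197,.01),('green2',221,235,.01),('blue',173,266,.01),('blue2',213,248,.01),('beaker',105,267,0)]:
    print(n,onz(T,u,v,z).round(3))
im=cv2.cvtColor(T['image'],cv2.COLOR_RGB2BGR)
a=cv2.resize(im[95:255,155:215],None,fx=3.7,fy=3.7,interpolation=cv2.INTER_CUBIC)
b=cv2.resize(im[95:255,250:370],None,fx=3.7,fy=3.7,interpolation=cv2.INTER_CUBIC)
cv2.imwrite('pics/crop0.png',np.hstack([a,b]))
E
```

```text
ball (array([281.55223881, 225.46268657]), array([278, 221,   8,  10,  67], dtype=int32)) (array([248.93939394, 215.84848485]), array([245, 212,   9,   9,  66], dtype=int32)) (array([ 0.48046994, -0.09456327,  0.10368422]), np.float64(7.852785139396557e-05))
lever (array([174.44262295, 213.04918033]), array([170, 209,  11,   9,  61], dtype=int32)) (array([223.75      , 169.35294118]), array([221, 160,   6,  21,  68], dtype=int32))
[0.51439166 0.17855869 0.14      ] [0.5184766  0.18384093 0.14      ]
needle (array([181.88      , 168.26666667]), array([176, 147,  15,  35,  75], dtype=int32))
[array([177.41162091, 180.79006456]), array([189.52808644, 146.83162026])] [array([0.59836656, 0.17318991, 0.137     ]), array([0.68911707, 0.14307845, 0.137     ])]
h1 [ 0.436 -0.127  0.047]
h2 [ 0.439 -0.246  0.047]
f1 [ 0.476 -0.069  0.062]
f2 [ 0.48  -0.298  0.062]
c1 [ 0.777 -0.061  0.075]
c2 [ 0.779 -0.305  0.075]
c3 [ 0.591 -0.3    0.075]
c4 [ 0.581 -0.061  0.075]
cam [0.8   0.172 0.126]
cam2 [0.732 0.171 0.126]
b1 [0.81  0.213 0.012]
b2 [0.812 0.131 0.012]
b3 [0.57  0.124 0.012]
b4 [0.563 0.211 0.012]
pivot [0.6   0.169 0.137]
green [0.576 0.063 0.01 ]
green2 [0.465 0.072 0.01 ]
blue [0.381 0.208 0.01 ]
blue2 [0.428 0.095 0.01 ]
beaker [0.382 0.402 0.   ]
```

View pics/crop0.png

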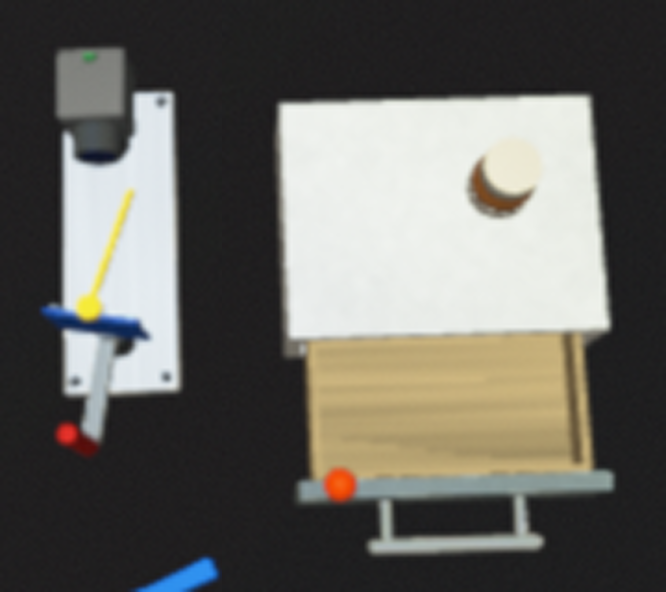

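The crop confirms it: ball at the drawer's left end, and the closed marker works out near (0.585, -0.092). The lever should move from (0.516, 0.182) to about (0.543, 0.235). First I'll move in front of the handle with the gripper shut and the jaw axis along x.

>>> servo_tool(
  increments=[0.07,-0.25,0,-20,0.14,-0.5,0,-50,0.194,-0.705,0,-70,0.194,-0.705,0,-70,0.194,-0.705,0,-70,0.194,-0.705,0,-70,0.194,-0.705,0,-70,0.194,-0.705,0,-70,0.194,-0.705,0,-70,0.194,-0.705,0,-70,0.194,-0.705,0,-70,0.194,-0.705,0,-70,0.194,-0.705,0,-70,0.194,-0.705,0,-70,0.194,-0.705,-0.1,-70,0.194,-0.705,-0.1,-70,0.194,-0.705,-0.1,-70],
  hand=0,
  grip_force=20,
)

```text
t: 2.22
tcp_pos: [0.3847, -0.1875, 0.1546]
ee_rot: [[1.0, -0.005, -0.004], [-0.005, -1.0, 0.003], [-0.004, -0.003, -1.0]]
ft_force: [0.5, 0.2, 0.4]
opening: 0.0002
```

>>> servo_tool(
  increments=[0,0,-0.05,0,0,0,-0.105,0,0,0,-0.105,0,0,0,-0.105,0,0.02,0,-0.105,0,0.03,0,-0.105,0,0.04,0.001,-0.105,0,0.05,0.001,-0.105,0,0.06,0.001,-0.105,0,0.07,0.001,-0.105,0,0.08,0.002,-0.105,0,0.09,0.002,-0.105,0,0.1,0.002,-0.105,0,0.1,0.002,-0.105,0],
)

```text
t: 3.98
tcp_pos: [0.4864, -0.1875, 0.0507]
ee_rot: [[1.0, -0.006, 0.001], [-0.006, -1.0, -0.0], [0.001, 0.0, -1.0]]
ft_force: [-0.6, 0.3, -0.1]
opening: 0.0004
```

```bash
python3 - <<'E'
from h import *
s=snap('top','t1.png');print(arm.sense()['ft_force'])
E
```

```text
[0.21990973 0.26056936 0.60977319]
```

View pics/t1.png

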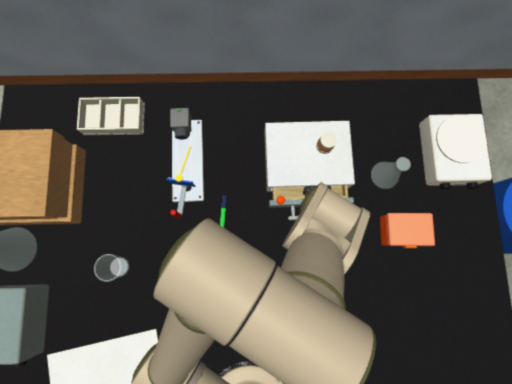

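The drawer is moving in: the ball is now at about (280,200), and about 3 cm remain. I'll push slowly through the detent.

>>> servo_tool(
  increments=[0.01,0,0,0,0.02,0.001,0,0,0.026,0.001,0,0,0.03,0.001,0,0,0.032,0.001,0,0,0.034,0.001,0,0,0.036,0.001,0,0],
)

```text
t: 4.9
tcp_pos: [0.5206, -0.1864, 0.0508]
ee_rot: [[1.0, -0.007, -0.003], [-0.007, -1.0, 0.001], [-0.003, -0.0, -1.0]]
ft_force: [-5.3, -0.1, 3.4]
opening: 0.0002
```

>>> servo_tool(
  increments=[0.002,0,0,0,0.004,0,0,0,0.006,0,0,0,0.007,0,0,0],
)

```text
t: 5.4
tcp_pos: [0.5253, -0.1863, 0.0507]
ee_rot: [[1.0, -0.006, -0.009], [-0.006, -1.0, 0.001], [-0.009, -0.001, -1.0]]
ft_force: [-22.6, -3.5, 13.8]
opening: 0.0003
```

>>> servo_tool(
  increments=[-0.05,0,0,0,-0.05,0,0,0,-0.06,0,0.06,0,-0.06,0,0.12,0,-0.06,0,0.18,0,-0.06,0.04,0.18,10,-0.06,0.1,0.18,20,-0.04,0.16,0.18,30,-0.03,0.22,0.18,40,-0.02,0.28,0.18,50,-0.009,0.34,0.18,60,-0.009,0.368,0.18,60,-0.009,0.368,0.18,60,-0.009,0.368,0.18,60],
  hand=0,
)

```text
t: 7.15
tcp_pos: [0.52, 0.181, 0.2309]
ee_rot: [[0.506, 0.862, 0.001], [0.862, -0.506, -0.0], [0.0, 0.001, -1.0]]
ft_force: [-0.4, -0.6, 0.3]
opening: 0.0007
```

```bash
python3 - <<'E'
from h import *
import pickle
T=snap('top');S=snap('side')
pickle.dump((T,S),open('c.pkl','wb'))
def f(a): return cv2.cvtColor(a,cv2.COLOR_RGB2BGR)
cv2.imwrite('pics/c.png',np.hstack([cv2.resize(f(T['image'])[100:260,150:360],None,fx=1.9,fy=1.9,interpolation=2),cv2.resize(f(S['image'])[100:260,180:390],None,fx=1.9,fy=1.9,interpolation=2)]))
def ball(s,box):
    h=cv2.cvtColor(s['image'],cv2.COLOR_RGB2HSV);x0,y0,x1,y1=box
    m=cv2.inRange(h,(0,130,90),(14,255,255))[y0:y1,x0:x1];n,l,st,c=cv2.connectedComponentsWithStats(m);print(st[1:].tolist());return c[1+np.argmax(st[1:,4])]+[x0,y0]
a=ball(T,(255,180,300,215));b=ball(S,(260,170,310,225));print(a,b,tri(T,a,S,b),onz(T,*a,.1))
E
```

```text
[[21, 3, 8, 8, 52]]
[[15, 33, 8, 8, 49]]
[279.5 186.5] [278.32653061 206.2244898 ] (array([ 0.58436719, -0.09262732,  0.10515763]), np.float64(0.00044210854736955536)) [ 0.58561434 -0.09318378  0.1       ]
```

View pics/c.png

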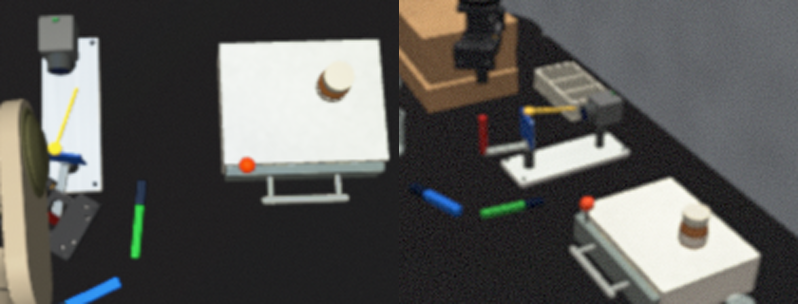

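The drawer is flush with the ball at (0.585, -0.093), and the gripper is above the lever. Next I'll open, descend and grip the post.

>>> servo_tool(
  increments=[-0.004,0.001,0,0,-0.004,0.001,0,0,-0.004,0.001,0,0,-0.004,0.001,0,0,-0.004,0.001,-0.03,0,-0.004,0.001,-0.06,0,-0.004,0.001,-0.09,0,-0.004,0.001,-0.115,0,-0.004,0.001,-0.115,0,-0.004,0.001,-0.115,0],
  hand=1,
)

```text
t: 8.5
tcp_pos: [0.5161, 0.1826, 0.1168]
ee_rot: [[0.506, 0.863, 0.002], [0.863, -0.506, 0.0], [0.001, 0.001, -1.0]]
ft_force: [0.2, 0.8, 1.0]
opening: 0.0883
```

>>> servo_tool(
  increments=[0,0.002,0,0,0,0.002,0,0,0,0.002,0,0,0,0.002,0,0,0,0.002,0,0,0,0.002,0,0,0,0.002,0,0,0,0.002,0,0],
  hand=0,
  grip_force=20,
)

```text
t: 9.5
tcp_pos: [0.5158, 0.1847, 0.1157]
ee_rot: [[0.506, 0.863, 0.001], [0.863, -0.506, 0.001], [0.001, 0.0, -1.0]]
ft_force: [1.1, 2.2, -0.6]
opening: 0.0133
```

>>> servo_tool(
  increments=[0.002,0.008,0,-6,0.005,0.016,0,-11,0.008,0.023,0,-16,0.011,0.03,0,-21,0.015,0.037,0,-26,0.02,0.043,0,-31,0.023,0.047,0,-34,0.027,0.05,0,-37,0.027,0.05,0,-37,0.027,0.05,0,-37],
)

```text
t: 10.75
tcp_pos: [0.5414, 0.2353, 0.1157]
ee_rot: [[0.923, 0.385, -0.003], [0.385, -0.923, 0.001], [-0.002, -0.002, -1.0]]
ft_force: [-5.4, 3.2, 3.0]
opening: 0.013
```

```bash
python3 - <<'E'
from h import *
import pickle
T=snap('top');S=snap('side')
pickle.dump((T,S),open('d.pkl','wb'))
def f(a): return cv2.cvtColor(a,cv2.COLOR_RGB2BGR)
cv2.imwrite('pics/d.png',np.hstack([cv2.resize(f(T['image'])[90:250,130:300],None,fx=2.3,fy=2.3,interpolation=2),cv2.resize(f(S['image'])[100:260,190:360],None,fx=2.3,fy=2.3,interpolation=2)]))
def big(s,lo,hi,box):
    h=cv2.cvtColor(s['image'],cv2.COLOR_RGB2HSV);x0,y0,x1,y1=box
    m=cv2.inRange(h,lo,hi)[y0:y1,x0:x1];n,l,st,c=cv2.connectedComponentsWithStats(m);print(st[1:].tolist())
    ys,xs=np.nonzero(l==1+np.argmax(st[1:,4]));return np.c_[xs+x0,ys+y0].astype(np.float32)
for s,bn,bb in((T,(155,130,240,225),(255,170,300,215)),(S,(215,120,300,195),(260,170,310,225))):
    p=big(s,(22,110,70),(36,255,255),bn);b=big(s,(0,130,90),(14,255,255),bb).mean(0)
    w=np.array([onz(s,*q,.137)[:2] for q in p],np.float32)
    g=cv2.fitLine(w,cv2.DIST_L2,0,.01,.01).ravel();B=onz(s,*b,.1)[:2]
    d=g[:2]*np.sign(g[:2]@(B-g[2:]));t=(w-g[2:])@d;n=np.array([-d[1],d[0]])
    print('ang',np.degrees(np.arctan2(d[1],d[0])),'ends',g[2:]+d*t.min(),g[2:]+d*t.max(),'ball',B,'y off(mm)',(B-g[2:])@n*1e3)
E
```

```text
[[21, 45, 39, 6, 103]]
[[21, 13, 8, 8, 52]]
ang -89.1490224141841 ends [0.60692455 0.17699006] [0.60838109 0.0789293 ] ball [ 0.58561434 -0.09318378] y off(mm) -25.32043266929132
[[30, 36, 15, 14, 33], [45, 49, 1, 1, 1]]
[[15, 33, 8, 8, 49]]
ang -89.1316259093553 ends [0.60969472 0.18898061] [0.61119553 0.0899638 ] ball [ 0.5878374  -0.08657402] y off(mm) -26.030953112305255
```

View pics/d.png

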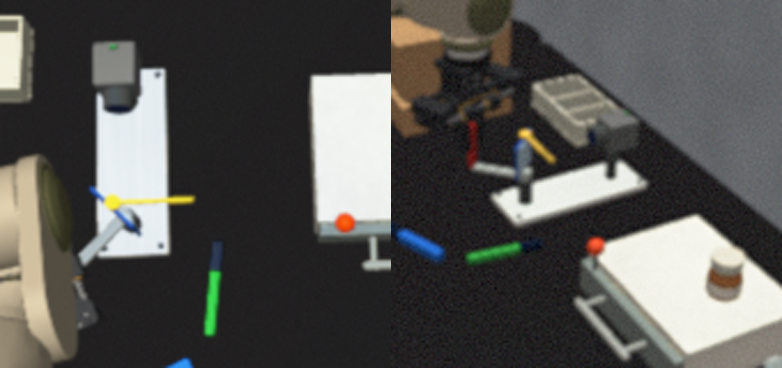

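Both views put the pointer at -89.1°, with the ball 25 mm to its clockwise side. That needs 2.8° more mirror, about 4.4 mm along the tangent.

>>> servo_tool(
  increments=[0.0015,0.0015,0,-1,0.003,0.003,0,-3,0.003,0.003,0,-3,0.003,0.003,0,-3,0.003,0.003,0,-3,0.003,0.003,0,-3],
)

```text
t: 11.6
tcp_pos: [0.5444, 0.2382, 0.1157]
ee_rot: [[0.942, 0.336, -0.002], [0.336, -0.942, 0.001], [-0.002, -0.002, -1.0]]
ft_force: [-5.0, 3.3, 3.6]
opening: 0.0134
```

```bash
cat > m.py <<'E'
from h import *
T=snap('top');S=snap('side')
def big(s,lo,hi,box):
    h=cv2.cvtColor(s['image'],cv2.COLOR_RGB2HSV);x0,y0,x1,y1=box
    m=cv2.inRange(h,lo,hi)[y0:y1,x0:x1];n,l,st,c=cv2.connectedComponentsWithStats(m)
    ys,xs=np.nonzero(l==1+np.argmax(st[1:,4]));return np.c_[xs+x0,ys+y0].astype(np.float32)
for s,bn,bb in((T,(155,130,240,225),(255,170,300,215)),(S,(215,120,300,195),(260,170,310,225))):
    p=big(s,(22,110,70),(36,255,255),bn);b=big(s,(0,130,90),(14,255,255),bb).mean(0)
    w=np.array([onz(s,*q,.137)[:2] for q in p],np.float32)
    g=cv2.fitLine(w,cv2.DIST_L2,0,.01,.01).ravel();B=onz(s,*b,.1)[:2]
    d=g[:2]*np.sign(g[:2]@(B-g[2:]));n=np.array([-d[1],d[0]])
    print('ang',np.degrees(np.arctan2(d[1],d[0])),'ball',B,'y off(mm)',(B-g[2:])@n*1e3)
x=arm.sense();print(x['t'],x['ft_force'],x['opening'])
E
python3 m.py
```

```text
ang -94.2665914367852 ball [ 0.58561434 -0.09318378] y off(mm) -1.6891957865056533
ang -97.58798954322427 ball [ 0.5878374  -0.08657402] y off(mm) 11.27004413200252
11.7 [-4.39291677  4.11070929  3.48732443] 0.013213023579557635
```

The top view puts the aim 2 mm from the ball. The side view gives 11 mm, but from few pixels. Both are inside 20 mm, and the commanded motion (5.4° of pointer) agrees with the top view. I'll hold, then hand in.

>>> servo_tool(
  increments=[0,0,0,0,0,0,0,0,0,0,0,0,0,0,0,0,0,0,0,0,0,0,0,0],
)

```text
t: 12.45
tcp_pos: [0.5445, 0.2383, 0.1158]
ee_rot: [[0.942, 0.336, -0.002], [0.336, -0.942, 0.001], [-0.002, -0.002, -1.0]]
ft_force: [-5.2, 4.2, 2.2]
opening: 0.0136
```

```bash
python3 m.py; python3 -c "
from plant import arm
print(arm.finish_job())"
```

```text
ang -94.2665914367852 ball [ 0.58561434 -0.09318378] y off(mm) -1.6891957865056533
ang -98.32422164978475 ball [ 0.5878374  -0.08657402] y off(mm) 12.564644868638355
12.55 [-4.36865428  4.24849529  3.90746708] 0.01336960539481774
the job is handed in; nothing more can be done
None
```

I pushed the drawer shut, gripped the red lever, swung the mirror until the yellow pointer aimed at the ball, and handed the job in at about 12.6 s with the gripper still holding. No verdict was reported.

- **Drawer:** I pushed it by its handle until the resistance reached 22 N, well past the 6 N detent. The ball travelled 104.5 mm against about 105 mm estimated open, and the pictures after I backed off show the drawer flush.
- **Pointer:** in the last check the top view puts the aim 2 mm from the ball, and the side view puts it 13 mm off. They disagree, but both are within 20 mm. I trusted the top view because the side view's needle covers few pixels and the commanded lever motion agrees with the top view. My rough estimate from the gripper's position lay between the two.
- **Hold:** the gripper was closed on the 14 mm post at a 20 N grip setting, with the opening reading 13.4 mm. The tool did not move over the last 0.75 s.
- **Other objects:** my path kept clear of the glassware, tip box and pens. They looked undisturbed in the pictures I viewed, but I did not measure their positions at the end.

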